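# Clamp the whetstone in its holder with the ratchet knob

## Robot

A 7-joint arm with a two-finger parallel gripper is mounted at the origin on the work surface. World frame = base frame: x ahead of the robot, y to its left, z up, the work surface at z = 0. Lengths are in mm, angles in rad, forces in N, time in s.
With the tool pointing down it reaches from about 425 to 825 mm from the base axis. Payload 3.6 kg.
Tool frame: the origin (TCP) lies at the centre of the arm's flange, where the gripper is bolted on; the fingertips stand 173 mm ahead of it and the grasp point (between the pads) lies 155 mm ahead of it; z points along the fingers, y is the direction in which the jaws open and shut (so a half turn about z gives the same grasp; the last joint's range is limited). The gripper opens to 85 mm and grips with 20 to 120 N. Pads are 22 mm wide; open, the fingers measure 114 mm over their backs; the gripper's body (76 mm by 85 mm) begins 54 mm behind the grasp point. The pads swing forward as they close: fully open they stand 13 mm farther back than shut.
Start: joints at [-1.294, 0.615, -0.013, 1.423, 0.008, 1.103, -0.04], TCP at [194.422, 620.222, 404.697] pointing down, gripper open.
Joint ranges: [-3.12, 3.12], [-0.3, 2.06], [-1.34, 1.32], [0.26, 2.42], [-1.36, 4.5], [0.01, 1.98], [-2.84, 2.84]. Speed limits (rad/s): [2.79, 2.79, 3.14, 3.14, 3.14, 3.14, 3.14].

## Interface

Orientations are given as a unit quaternion [w, x, y, z].
In Python, from cell import manip gives the robot as it stands. The module is installed in compiled form; this text tells all that it offers. Calls block until the motion is done:
- manip.move_ptp(position, orientation): joint-space move of the TCP to a pose.
- manip.move_l(position, frame=None, rate=150, until_force=None): straight line of the TCP; frame=None keeps the orientation; rate is the mean speed in mm/s. With until_force (N) it stops when the force on the tool has changed by that much, and returns True; else False.
- manip.set_joints(angles): joint-space move.
- manip.command_gripper(opening): opening from 0.0 (shut) to 1.0 (fully open); the grip force is fixed at half the most; returns when the fingers have stopped.
- manip.sleep(seconds).
- manip.solve_ik(position, orientation): joint angles nearest the present ones, or None.
- manip.observe(): the state.
- manip.get_image(name): name is "scene" or "top" or "wrist"; returns the picture (420x560x3 uint8, red, green, blue); there is no depth.
- manip.calibration(name): a dict with "camera_matrix" (3x3 intrinsics, pixels), "k1" (the pictures are not rectified: a ray, as slopes to the right and down, at radius r is drawn at 1 + k1 r^2 times it, then the intrinsics apply), "pose" (4x4, takes a point from camera to world coordinates); the wrist camera has in their place "T_tool_cam" (4x4, takes a point from camera to tool coordinates, whose origin is the TCP and whose axes are the flange's). Camera axes: x right, y down, z forward; pixel columns grow to the right and rows downward; lengths in mm; the calibration is good to about 2 mm. A picture is of the moment at which its call begins: read the wrist's pose just before it. calibration takes no time and is no camera call.
A pose or a line that the arm cannot do raises manip.IKError and nothing moves.
- manip.job_done(): hands the job in, once; it reports no verdict.
The state is a dict: "time": time; "joint_positions": joint angles; "dq": joint speeds; "joint_efforts": joint torques, N m; "tool_pos": TCP position; "tool_rot": TCP orientation; "wrist_force": force on the tool from outside, world axes, zero at the start; "moment": the same for the moment, N m; "grip_width": opening from 0.0 (shut) to 1.0 (fully open).
Only numpy, scipy, OpenCV 4.12 (cv2) and the standard library are available. Lean on these libraries where they do the work, as an engineer would, in place of code of your own. Each camera call takes 0.05 s, during which the arm holds its last target. There are 200 camera calls.

## Task

Set the loose whetstone gently, flat and lengthwise, on the two rails of its holder between the stop and the jaw, then turn the orange ratchet knob clockwise until the jaw has pushed the stone against the stop and the knob slips with one or two clicks (three at the very most). Leave the stone clamped, let go of everything, and do not disturb the mug, the jar or the spatula.

Things in the scene. Friction and masses are not known exactly. Their poses are not given: they have to be found in the camera images.
- holder: Fixed whetstone holder. Origin on the counter under the middle of the stone's place; y runs along its two steel rails (tops 30 mm high, 38 mm wide in all), z up. At the -y end the grey drive block (56 x 52 mm, 55 mm high) with knob and jaw, at +y an aluminium stop (51 mm high). A stone laid with its middle over the origin, parallel to the rails, clears jaw and stop.
- stone_center (a point): Centre of the loose whetstone, white above and red-brown below, 50 (x) x 150 (y, its length) x 25 (z) mm, 0.28 to 0.56 kg. Starts flat on the counter, robot side of the holder; on the rails its centre is 42.5 mm high. Grip it across the 50 mm; it overhangs the rails by 6 mm each side. Brittle: all its contacts with the holder together must stay under 120 N (clamping makes 50).
- stone: The same whetstone; origin at the centre of its underside. Put it down within 10 mm of the rails' middle line and parallel to them; the jaw then pushes it along to the stop.
- jaw_face (a point): Middle of the jaw's rubber face (52 mm wide, 20 mm high), 41 mm high, facing the holder's +y. Starts 85 to 91 mm in -y from the holder's origin. Knob clockwise (from above) moves it in +y, 14 mm per rad. This takes 0.25 N m on the knob, more as the face, sprung by 4 mm, meets the stopped stone; it stays where it is left.
- jaw: The jaw itself, see jaw_face. It must be left pressing on the stone. The stop opposite it is set anew each time and not reported: its face is somewhere from 84 to 108 mm in +y from the holder's origin, so where the jaw comes tight is unknown and must be felt; it stands firm.
- knob_grip (a point): On the knob's upright axis, 90 mm high, where to pinch its orange grip bar: 44 mm long (x), 14 mm thick (y), 70 to 104 mm high, above a 44 mm disc. White mark at the +x end. Turn clockwise seen from above, at most 1.5 rad a grasp, up to 4 grasps; it does not rise or sink. It drives the ring below through a ratchet that slips at 0.43 N m, once the stone is tight on the stop.
- ring_mark (a point): Centre of the white ring (58 mm wide, 60 mm high) under the knob, geared to the jaw; x points to its red mark. Knob and ring x start in line; later their angle is the slip, one click per 0.42 rad. Turning feels even (0.25 N m; about 0 when you pause) until tight; then it resists, and in each click the torque felt at a pause swings from about +0.2 to -0.1 N m. Wanted: 1 click, 3 at most.
- mug: Blue mug, 76 mm wide, 85 mm high, origin at the underside; leave alone.
- jar: Amber jar with red cap, 68 mm wide, 95 mm high, origin at the underside; leave alone.
- spatula: Spatula lying beyond the holder; leave alone.
Mind the look-alikes: they are no part of the job. Of the things that look like the stone, take the one that is farthest to the robot's left at the start.

How it is judged (in metres and radians):
On the way, in this order (a step that is already met when the one before it is completed fails the run):
1. the stone lies flat on the rails between jaw and stop, released, the knob not yet slipped (x of stone_center in the frame of holder between -0.01 and 0.01 m and z of stone_center in the frame of holder between 0.038 and 0.047 m and y of stone_center in the frame of holder between -0.02 and 0.04 m and angle between the y axis of stone_center and the y axis of holder, either way round below 0.1 rad and contact force between the fingers and stone below 0.5 N and angle between the x axis of knob_grip and the x axis of ring_mark, either way round below 0.2 rad), for 0.2 s.
2. the knob has slipped at least one click with the jaw pressing the stone (x of stone_center in the frame of holder between -0.01 and 0.01 m and z of stone_center in the frame of holder between 0.038 and 0.047 m and y of stone_center in the frame of holder between -0.02 and 0.04 m and angle between the y axis of stone_center and the y axis of holder, either way round below 0.1 rad and angle between the x axis of knob_grip and the x axis of ring_mark, either way round above 0.32 rad and contact force between jaw and stone above 4 N), for 0.2 s.
At the end, for the whole second after the job is handed in: Stone flat on the rails (within 10 mm of their middle line, parallel within 0.1 rad, centre 38 to 47 mm high and -20 to +40 mm along y from the holder's origin), at rest, pressed by the jaw with over 4 N, knob 0.32 to 1.4 rad (1 to 3 clicks) ahead of the ring, nothing held (all of step 2 and linear speed of stone below 0.01 m/s and contact force between the fingers and anything else below 0.5 N); the robot touches nothing.
It fails at once if the knob is clicked on past three clicks (1.4 rad of slip) (angle between the x axis of knob_grip and the x axis of ring_mark, either way round above 1.4 rad).
It fails at once if the stone is pushed or banged on the holder with more than 120 N (contact force between stone and holder above 120 N).
It fails at once if the mug is moved by more than 30 mm (distance of mug from where it was at the start of the episode above 0.03 m).
It fails at once if the jar is moved by more than 30 mm (distance of jar from where it was at the start of the episode above 0.03 m).
It fails at once if the spatula is moved by more than 30 mm (distance of spatula from where it was at the start of the episode above 0.03 m).
It also fails if it takes over 72 s, if anything falls off the work surface, if the arm or the gripper's body presses on something with over 40 N, if the wrist force passes 120 N, or if a joint passes its speed limit or range.

## Working session

There is one attempt and no reset: what is moved stays moved. The work goes in short steps, each a Python script; the robot and the scene stay as the last script left them, time stands still between calls to the robot, and variables do not carry over. Pictures are saved under pics/ and viewed, about 8 in all and at most 12, crops included, and the job is handed in when it is done.

```bash
mkdir -p pics
python3 - <<'E'
from cell import manip
import cv2,numpy as np
for n in("scene","top","wrist"):
    im=manip.get_image(n); cv2.imwrite(f"pics/{n}0.png",im[:,:,::-1])
    print(n,{k:np.round(v,4).tolist() for k,v in manip.calibration(n).items()})
o=manip.observe();print(o)
a=cv2.imread("pics/scene0.png");b=cv2.imread("pics/top0.png")
E
```

```text
scene {'camera_matrix': [[419.1936, 0.0, 288.4308], [0.0, 419.1936, 208.8003], [0.0, 0.0, 1.0]], 'k1': -0.0358, 'pose': [[0.6001, 0.6894, -0.4056, 888.7444], [0.7999, -0.5206, 0.2986, -289.7159], [-0.0054, -0.5036, -0.8639, 873.5829], [0.0, 0.0, 0.0, 1.0]]}
top {'camera_matrix': [[544.085, 0.0, 288.907], [0.0, 544.085, 209.2583], [0.0, 0.0, 1.0]], 'k1': -0.0979, 'pose': [[-0.0165, -0.9892, 0.1458, 337.1996], [-0.9996, 0.0194, 0.0183, -24.7047], [-0.0209, -0.1455, -0.9891, 1291.0515], [0.0, 0.0, 0.0, 1.0]]}
wrist {'camera_matrix': [[366.3052, 0.0, 277.0356], [0.0, 366.3052, 208.2713], [0.0, 0.0, 1.0]], 'k1': -0.0935, 'T_tool_cam': [[-0.0003, -0.9494, -0.3142, 81.4905], [1.0, -0.0006, 0.0009, 1.2053], [-0.001, -0.3142, 0.9494, 30.5577], [0.0, 0.0, 0.0, 1.0]]}
{'time': 0.15, 'joint_positions': array([-1.29347798,  0.61573816, -0.0125956 ,  1.42456003,  0.0080535 ,
        1.10337958, -0.04042734]), 'dq': array([ 0.00011498, -0.00305244, -0.0014817 , -0.00288954,  0.00102481,
       -0.00088268, -0.0009957 ]), 'joint_efforts': array([ 9.95224400e-04, -4.69659913e+01,  2.59580472e-01, -1.71251643e+01,
        9.99618875e-03,  7.09411586e-03, -1.12215236e-05]), 'tool_pos': array([194.3723269 , 620.00592805, 403.76758042]), 'tool_rot': array([-1.59058453e-04,  1.51326128e-01,  9.88483367e-01, -1.00569335e-03]), 'wrist_force': array([-0.09562641, -1.01165068, -0.65744861]), 'moment': array([-0.04370661, -0.04079403, -0.01811475]), 'grip_width': 1.0057683774386414}
```

View pics/top0.png

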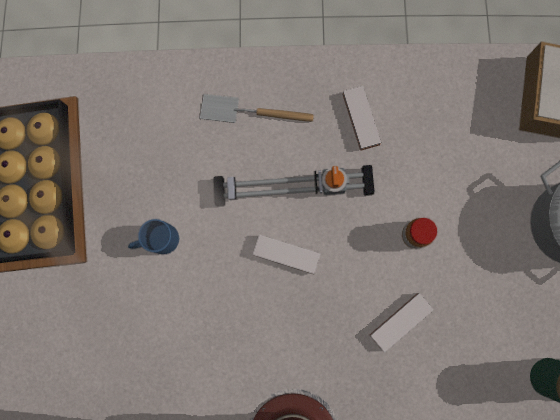

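View pics/scene0.png

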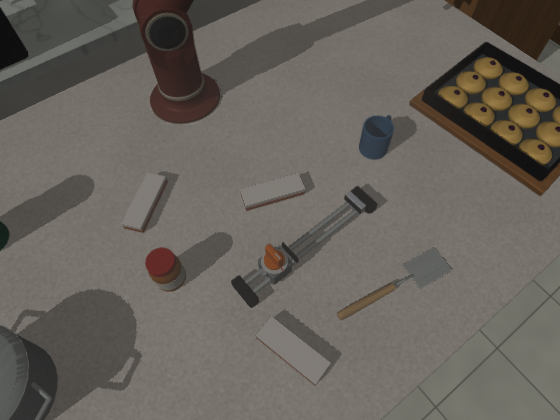

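The target stone, farthest left, is at top (287,254) and scene (273,190). The orange knob is at top (335,178) and scene (273,257). The holder runs roughly along image x, with its stop near top (230,188). The mug is at top (158,237), the jar at (422,232) and the spatula at (255,110).

```bash
cat > h.py <<'E'
import numpy as np,cv2
from scipy.spatial.transform import Rotation as R
from cell import manip
def q2R(q): return R.from_quat([q[1],q[2],q[3],q[0]]).as_matrix()
def quat(yawdir):
    "tool down, tool y (jaw opening) along world angle yawdir"
    y=np.array([np.cos(yawdir),np.sin(yawdir),0]);z=np.array([0,0,-1.]);x=np.cross(y,z)
    q=R.from_matrix(np.c_[x,y,z]).as_quat();return [q[3],q[0],q[1],q[2]]
def campose(name,o=None):
    c=manip.calibration(name)
    if name!="wrist": return c,np.array(c["pose"])
    T=np.eye(4);T[:3,:3]=q2R(o["tool_rot"]);T[:3,3]=o["tool_pos"];return c,T@np.array(c["T_tool_cam"])
def rays(c,P,px):
    s=cv2.undistortPoints(np.array(px,float).reshape(-1,1,2),np.array(c["camera_matrix"]),np.array([c["k1"],0,0,0]))[:,0]
    d=np.c_[s,np.ones(len(s))]@P[:3,:3].T
    return P[:3,3],d/np.linalg.norm(d,axis=1,keepdims=True)
def onz(c,P,px,z):
    o,d=rays(c,P,px);return o+d*((z-o[2])/d[:,2])[:,None]
def tri(views):
    "views: list of (c,P,px) one pixel each -> point, rms miss"
    A=np.zeros((3,3));b=np.zeros(3);L=[]
    for c,P,px in views:
        o,d=rays(c,P,[px]);d=d[0];M=np.eye(3)-np.outer(d,d);A+=M;b+=M@o;L.append((M,o))
    x=np.linalg.solve(A,b);return x,np.sqrt(np.mean([np.sum((M@(x-o))**2) for M,o in L]))
def blobs(im,mask,amin=60):
    n,l,s,ce=cv2.connectedComponentsWithStats(mask.astype(np.uint8))
    out=[]
    for i in range(1,n):
        if s[i,4]>=amin:
            cnt=np.argwhere(l==i)[:,::-1].astype(np.float32);out.append((s[i,4],ce[i],cv2.minAreaRect(cnt)))
    return sorted(out,key=lambda t:-t[0])
def hsv(im): return cv2.cvtColor(im,cv2.COLOR_RGB2HSV).astype(int)
def white(im,v=165):
    h=hsv(im);return (h[...,2]>v)&(h[...,1]<40)
def orange(im):
    h=hsv(im);return (h[...,0]>4)&(h[...,0]<20)&(h[...,1]>170)&(h[...,2]>120)
E
python3 - <<'E'
from h import *
V={}
for n,roi,kroi in(("top",(230,225,340,285),(310,155,360,200)),("scene",(225,160,320,220),(250,235,300,285))):
    im=cv2.imread(f"pics/{n}0.png")[:,:,::-1].copy();c,P=campose(n)
    x0,y0,x1,y1=roi;sub=im[y0:y1,x0:x1];print(n,np.percentile(hsv(sub)[...,2],[5,50,80,90,95,99]))
    t,_=cv2.threshold(hsv(sub)[...,2].astype(np.uint8),0,255,cv2.THRESH_OTSU)
    for v in(t,175,190):
        for b in blobs(sub,white(sub,v))[:2]: print(v,b[0],b[1]+[x0,y0],b[2][1:])
    b=blobs(sub,white(sub,175))[0];s=(c,P,b[1]+[x0,y0])
    x0,y0,x1,y1=kroi;sub=im[y0:y1,x0:x1];k=blobs(sub,orange(sub),10);print([(b[0],b[1]+[x0,y0],b[2][1:]) for b in k])
    V[n]=(s,(c,P,k[0][1]+[x0,y0]))
    print(onz(*s[:2],[s[2]],25),onz(*V[n][1][:2],[V[n][1][2]],90))
print(tri([V["top"][0],V["scene"][0]]),tri([V["top"][1],V["scene"][1]]))
c,P=campose("top");print(onz(c,P,[(218,188),(230,188),(318,182),(335,180),(370,180)],30), onz(c,P,[(255,247),(320,262),(158,237),(422,232)],25))
E
```

```text
top [111. 145. 152. 164. 165. 166.]
128.0 5990 [286.46343907 254.24657763] ((108.99998474121094, 58.99999237060547), -0.0)Traceback (most recent call last):
  File "<stdin>", line 9, in <module>
IndexError: list index out of range
```

Run:
```python
from h import *
V={}
for n,roi,kroi in(("top",(230,225,340,285),(310,155,360,200)),("scene",(225,160,320,220),(250,235,300,285))):
    im=cv2.imread(f"pics/{n}0.png")[:,:,::-1].copy();c,P=campose(n)
    x0,y0,x1,y1=roi;sub=im[y0:y1,x0:x1];hv=hsv(sub)[...,2];v=np.percentile(hv,98)-8
    b=blobs(sub,cv2.morphologyEx((hv>v).astype(np.uint8),cv2.MORPH_OPEN,np.ones((3,3),np.uint8)),20)
    print(n,v,[(t[0],t[1]+[x0,y0],t[2][1:]) for t in b[:2]]);s=(c,P,b[0][1]+[x0,y0])
    x0,y0,x1,y1=kroi;sub=im[y0:y1,x0:x1];k=blobs(sub,orange(sub),10);print([(b[0],b[1]+[x0,y0],b[2][1:]) for b in k])
    V[n]=(s,(c,P,k[0][1]+[x0,y0]))
    print(onz(*s[:2],[s[2]],25),onz(*V[n][1][:2],[V[n][1][2]],90))
print(tri([V["top"][0],V["scene"][0]]),tri([V["top"][1],V["scene"][1]]))
c,P=campose("top");print(onz(c,P,[(218,188),(230,188),(318,182),(335,180),(370,180)],30), onz(c,P,[(255,247),(320,262),(158,237),(422,232)],25))
```

```text
top 158.0 [(np.int32(1248), array([287.03605769, 253.46153846]), ((63.413265228271484, 20.044078826904297), 17.35402488708496))]
[(np.int32(126), array([337.72222222, 177.33333333]), ((18.0, 10.0), 90.0))]
[[420.02154292   4.80882178  25.        ]] [[ 584.70267425 -113.46661601   90.        ]]
scene 121.0 [(np.int32(1033), array([271.66505324, 188.81026137]), ((17.44478988647461, 61.81224822998047), 74.05460357666016)), (np.int32(39), array([294.15384615, 202.76923077]), ((6.0, 7.0), 90.0))]
[(np.int32(33), array([268.39393939, 263.36363636]), ((11.31370735168457, 4.949747085571289), 45.0)), (np.int32(32), array([271.25   , 252.84375]), ((17.028905868530273, 2.688774585723877), 50.194427490234375))]
[[421.3175245    4.76343051  25.        ]] [[ 598.21387961 -127.41072349   90.        ]]
(array([420.26354743,   5.09691292,  23.30907689]), np.float64(0.28088286002469837)) (array([ 589.09500316, -118.53428665,   61.57793326]), np.float64(3.3080047921813054))
[[ 577.27739081  165.69825149   30.        ]
 [ 576.66787066  137.14770586   30.        ]
 [ 586.76999038  -71.05955314   30.        ]
 [ 590.77647573 -111.28276014   30.        ]
 [ 589.16750432 -193.90740922   30.        ]] [[ 436.39547406   79.34317079   25.        ]
 [ 398.81625576  -71.34109187   25.        ]
 [ 463.71913257  308.91030449   25.        ]
 [ 463.97701097 -311.8537681    25.        ]]
```

Run:
```python
from h import *
import json
q=quat(np.pi/2)
for p in [(420,5,125),(420,5,60+110),(500,-60,450),(500,60,450),(520,0,480)]:
    print(p,np.round(manip.solve_ik(p,q),2) if manip.solve_ik(p,q) is not None else None)
S=[]
for i,p in enumerate([(500,-70,430),(500,60,430)]):
    manip.move_ptp(p,q);manip.sleep(.3)
    o=manip.observe();im=manip.get_image("wrist");cv2.imwrite(f"pics/w{i}.png",im[:,:,::-1])
    S.append(dict(tool_pos=list(o["tool_pos"]),tool_rot=list(o["tool_rot"])));print(S[-1],o["time"],np.round(o["joint_positions"],2))
json.dump(S,open("S.json","w"))
```

```text
(420, 5, 125) [-0.05  0.82 -0.02  2.28  0.27  0.04  1.24]
(420, 5, 170) [-0.02  0.72 -0.06  2.27  0.25  0.16  1.26]
(500, -60, 450) [-0.17  0.35  0.35  1.78 -0.14  1.03  1.8 ]
(500, 60, 450) [-0.27  0.34  0.15  1.77 -0.06  1.03  1.47]
(520, 0, 480) [-0.23  0.35  0.27  1.68 -0.1   1.12  1.64]
{'tool_pos': [np.float64(500.0889272619732), np.float64(-69.71749251994834), np.float64(429.947144133649)], 'tool_rot': [np.float64(-3.9177484542235234e-05), np.float64(-0.0002652709373282212), np.float64(0.9999999638885722), np.float64(1.7869213073667378e-05)]} 3.1167 [-0.14  0.37  0.33  1.81 -0.14  0.98  1.82]
{'tool_pos': [np.float64(500.0740521777481), np.float64(58.7940899924489), np.float64(430.0830667819083)], 'tool_rot': [np.float64(8.32171347198069e-05), np.float64(0.0012205293089339703), np.float64(0.9999992371856585), np.float64(-0.00017032679039787423)]} 4.05 [-0.37  0.37  0.3   1.81 -0.13  0.98  1.55]
```

View pics/w0.png

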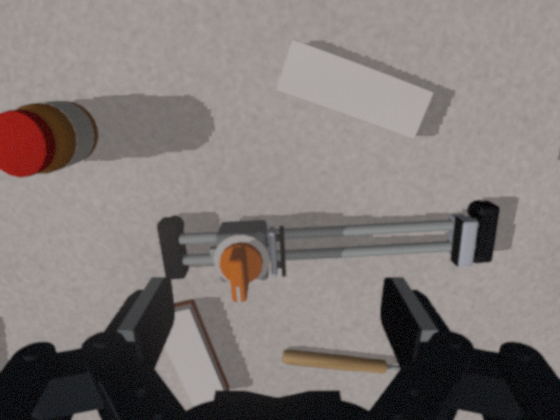

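View pics/w1.png

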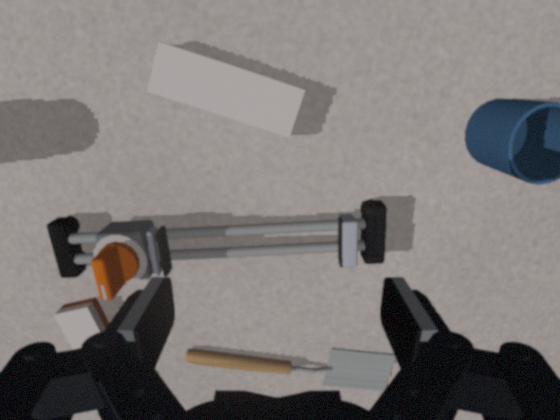

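w0 shows the stone at corners (293,41), (433,93), (416,136) and (278,90). The knob bar is near (240,270) with its white mark at (240,297), pointing away from the robot. The rails run at rows ~235/255 from the jaw at x≈283 to the stop at x≈455. In w1 the jaw face is at x≈171 and the stop face at x≈340.

```bash
cat > m.py <<'E'
from h import *
import json
S=json.load(open("S.json"));W=[]
for i in(0,1):
    im=cv2.imread(f"pics/w{i}.png")[:,:,::-1].copy();c,P=campose("wrist",S[i]);W.append((im,c,P))
C=[]
for (im,c,P),(x0,y0,x1,y1) in zip(W,((265,25,450,150),(135,25,320,150))):
    sub=im[y0:y1,x0:x1];hv=hsv(sub)[...,2].astype(np.uint8);v=np.percentile(hv,95)-10
    m=cv2.morphologyEx((hv>v).astype(np.uint8),cv2.MORPH_OPEN,np.ones((5,5),np.uint8))
    cn=max(cv2.findContours(m,cv2.RETR_EXTERNAL,cv2.CHAIN_APPROX_NONE)[0],key=cv2.contourArea)
    b=cv2.approxPolyDP(cv2.convexHull(cn),8,True)[:,0]+[x0,y0];b=b[np.argsort(np.arctan2(*(b-b.mean(0)).T[::-1]))]
    print(v,cv2.contourArea(cn),b.tolist());C.append(b)
if len(C[0])==len(C[1])==4:
    T=[tri([(W[0][1],W[0][2],a),(W[1][1],W[1][2],b)]) for a,b in zip(*C)]
    X=np.array([t[0] for t in T]);print(X.round(1).tolist(),[round(t[1],1) for t in T],"mean",X.mean(0))
    z=X[:,2].mean()
    for k in(0,1):
        r=cv2.minAreaRect(onz(*W[k][1:],C[k],z)[:,:2].astype(np.float32));print("rect",r)
for (im,c,P),(x0,y0,x1,y1) in zip(W,((215,230,265,305),(85,230,145,305))):
    sub=im[y0:y1,x0:x1]
    for b in blobs(sub,orange(sub),10): print("orange",b[0],b[1]+[x0,y0],b[2])
lsd=cv2.createLineSegmentDetector()
for i,(im,c,P) in enumerate(W):
    y0=205;g=cv2.cvtColor(im,cv2.COLOR_RGB2GRAY)[y0:275]
    for l in lsd.detect(g)[0][:,0]:
        if np.hypot(l[2]-l[0],l[3]-l[1])>14:
            p=np.array([[l[0],l[1]+y0],[l[2],l[3]+y0]]);a=onz(c,P,p,30)
            if -180<a[0,1]<160: print(i,p.round(1).tolist(),a[:,:2].round(1).tolist())
for i in(0,1):
  im=W[i][0];cr=im[205:310,20:500] if i else im[205:310,150:500]
E
python3 m.py; python3 -c "
import cv2,numpy as np
a=cv2.imread('pics/w0.png')[205:305,215:480];b=cv2.imread('pics/w1.png')[205:305,90:355]
cv2.imwrite('pics/crop.png',cv2.resize(np.vstack([a,b]),None,fx=3,fy=3,interpolation=2))"
```

```text
164.0 7355.5 [[277, 90], [291, 42], [430, 92], [414, 137]]
160.0 7472.0 [[158, 44], [302, 90], [289, 136], [149, 92]]
[[398.9, -59.6, 34.3], [432.7, -17.1, 653.7], [438.8, 64.4, 91.9], [430.3, -0.9, 224.6]] [np.float64(23.3), np.float64(62.4), np.float64(19.5), np.float64(10.6)] mean [425.17888804  -3.30531696 251.10817173]
rect ((419.76263427734375, -37.701324462890625), (58.93537521362305, 18.4857120513916), 72.31501770019531)
rect ((419.786865234375, 40.140419006347656), (58.62548828125, 18.530250549316406), 72.17866516113281)
orange 592 [232.66722973 270.90540541] ((19.517242431640625, 43.7931022644043), (53.10886764526367, 20.055097579956055), 68.1985855102539)
orange 127 [253.14173228 264.61417323] ((39.28901290893555, 35.87861251831055), (22.960634231567383, 11.86046028137207), 81.25383758544922)
orange 23 [250.         251.26086957] ((35.117645263671875, 21.9705867767334), (7.71743631362915, 4.630461692810059), 30.963754653930664)
orange 315 [100.81269841 275.07619048] ((16.450777053833008, 49.01295471191406), (41.075218200683594, 10.637819290161133), 75.25643920898438)
0 [[4
[... 7273 characters left out ...]
4, 218.39999389648438]] [[559.2, 10.1], [553.2, 121.9]]
1 [[228.10000610351562, 235.0], [261.8999938964844, 232.6999969482422]] [[572.0, 6.8], [569.4, 43.8]]
1 [[334.3999938964844, 252.10000610351562], [233.10000610351562, 257.3999938964844]] [[593.0, 123.9], [599.1, 11.1]]
1 [[333.1000061035156, 230.5], [291.8999938964844, 232.10000610351562]] [[567.2, 121.2], [568.8, 76.3]]
1 [[135.60000610351562, 259.3999938964844], [125.80000305175781, 248.0]] [[602.0, -100.2], [587.9, -109.6]]
1 [[116.5, 246.6999969482422], [123.0, 273.20001220703125]] [[586.4, -120.2], [619.8, -117.7]]
1 [[204.39999389648438, 251.1999969482422], [188.10000610351562, 251.89999389648438]] [[591.4, -20.6], [592.4, -38.9]]
```

View pics/crop.png

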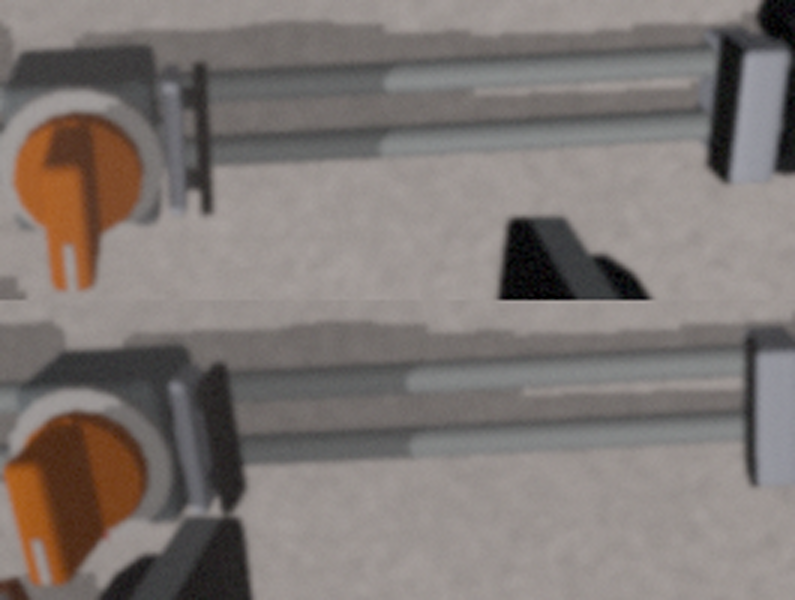

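The crop shows the rails at 38 mm apart overall, with the jaw face at y≈-61 and the stop face at y≈127. The rails' middle line passes (582.5,-57) and (573.1,122). Next I compute the stone pose from matched corners and check IK for the grasps.

Run:
```python
from h import *
import json
S=json.load(open("S.json"));V=[campose("wrist",s) for s in S]
a=[[277,90],[291,42],[432,93],[415,137]];b=[[149,92],[158,44],[304,90],[290,136]]
T=[tri([(*V[0],p),(*V[1],q)]) for p,q in zip(a,b)];print([(t[0].round(1).tolist(),round(t[1],1)) for t in T])
for k,p in((0,a),(1,b)):
    X=onz(*V[k],p,25)[:,:2].astype(np.float32);print(X.mean(0),cv2.minAreaRect(X))
    d=(X[2]+X[3]-X[0]-X[1]);print("yaw",np.degrees(np.arctan2(d[1],d[0])))
print("mark",tri([(*V[0],(238.5,300)),(*V[1],(104.5,299))]))
print("jaw top", tri([(*V[0],(285,250)),(*V[1],(165,250))]))
for w,px in((0,[(220,262),(262.3,262)]),(1,[])):
    if px: print("disc",onz(*V[w],px,68))
for yaw in(-14,166,-17):
  for p in [(420,4.5,174),(420,4.5,240)]:
    r=manip.solve_ik(p,quat(np.radians(yaw)));print(yaw,p,None if r is None else np.round(r,2))
for yaw in(3,183):
    r=manip.solve_ik((577.8,32,204.5),quat(np.radians(yaw)));print(yaw,None if r is None else np.round(r,2))
for yaw in range(-177,360,30):
    r=manip.solve_ik((585,-112,245),quat(np.radians(yaw)));print(yaw,None if r is None else np.round(r,2))
```

```text
[([420.9, -68.0, 21.0], np.float64(0.1)), ([375.8, -54.6, 22.7], np.float64(0.0)), ([421.2, 87.1, 24.8], np.float64(0.4)), ([465.7, 73.6, 25.9], np.float64(0.1))]
[421.0263     9.567827] ((420.93798828125, 9.628448486328125), (149.7417449951172, 46.53570556640625), 72.39086151123047)
yaw 72.31198
[420.95734   10.040937] ((421.0114440917969, 9.861068725585938), (148.72445678710938, 47.06278610229492), 72.41289520263672)
yaw 72.330666
mark (array([ 606.50646022, -103.85177091,  105.3283685 ]), np.float64(0.2942997029074481))
jaw top (array([582.75724079, -59.54049067,  45.72852931]), np.float64(0.10159588538813098))
disc [[ 585.6802346  -125.37558693   68.        ]
 [ 585.56424767  -82.78780036   68.        ]]
-14 (420, 4.5, 174) [-0.24  0.73  0.26  2.27 -0.83  0.23  0.53]
-14 (420, 4.5, 240) [-0.39  0.61  0.49  2.24 -0.68  0.44  0.4 ]
166 (420, 4.5, 174) [-0.06  0.71 -0.01  2.27  0.03  0.17  2.8 ]
166 (420, 4.5, 240) [-0.05  0.56 -0.02  2.23  0.04  0.35  2.8 ]
-17 (420, 4.5, 174) [-0.24  0.73  0.27  2.27 -0.84  0.24  0.49]
-17 (420, 4.5, 240) [-0.4   0.61  0.5   2.24 -0.69  0.44  0.36
[... 257 characters left out ...]
92  0.93  1.76 -0.9   0.95 -0.56]
-57 [-0.3   0.87  0.8   1.76 -0.8   0.87 -0.13]
-27 [-0.24  0.82  0.67  1.76 -0.68  0.81  0.3 ]
3 [-0.16  0.78  0.52  1.76 -0.54  0.75  0.7 ]
33 [-0.11  0.76  0.43  1.76 -0.45  0.72  1.14]
63 [-0.06  0.75  0.34  1.75 -0.36  0.7   1.58]
93 [-0.    0.74  0.26  1.75 -0.27  0.69  2.02]
123 [ 0.07  0.73  0.14  1.75 -0.15  0.68  2.43]
153 [ 0.15  0.72  0.01  1.75 -0.01  0.67  2.83]
183 [ 0.6   0.85 -0.77  1.73  0.75  0.88  2.69]
213 [-0.43  1.03  1.13  1.77 -1.06  1.09 -1.48]
243 [-0.43  1.03  1.13  1.77 -1.06  1.09 -0.96]
273 [-0.36  0.92  0.93  1.76 -0.9   0.95 -0.56]
303 [-0.3   0.87  0.8   1.76 -0.8   0.87 -0.13]
333 [-0.24  0.82  0.67  1.76 -0.68  0.81  0.3 ]
```

Run:
```python
from h import *
q=quat(np.radians(-17.7));x,y=421,9
manip.command_gripper(1.0)
manip.move_ptp((x,y,260),q);
print(manip.move_l((x,y,174),rate=80,until_force=8))
o=manip.observe();print(o["tool_pos"],o["wrist_force"]);w0=o["wrist_force"]
if abs(o["tool_pos"][2]-174)<2:
    manip.command_gripper(0.0);manip.sleep(.2);print("grip",manip.observe()["grip_width"])
    manip.move_l((x,y,270),rate=80);manip.sleep(.2)
    o=manip.observe();print(o["grip_width"],o["wrist_force"],o["moment"],o["tool_pos"],o["time"])
    r=quat(np.radians(3.0));manip.move_ptp((577.8,32,270),r);manip.sleep(.3)
    o=manip.observe();print(o["tool_pos"],o["tool_rot"],o["wrist_force"],o["time"])
    im=manip.get_image("wrist");a=manip.get_image("scene")[130:340,200:400]
    cv2.imwrite("pics/hold.png",np.hstack([im,cv2.resize(a,(400,420))])[:,:,::-1][:, :])
    i=cv2.imread("pics/hold.png");cv2.imwrite("pics/hold.png",cv2.resize(i,(800,350)))
```

```text
False
[421.10042284   8.99042544 174.24646968] [ 0.73566599  0.01983997 -0.79106335]
grip 0.5739723049414756
0.5753770572384743 [-0.25904514  1.17722601 -5.34522404] [ 0.05007163 -0.03683811  0.00061548] [420.92572333   8.93946174 269.71404998] 8.8667
[577.151882    31.84581266 270.09749379] [-3.01482037e-04  6.88573402e-01  7.25166568e-01 -1.65721991e-04] [-1.20315478  0.36670237 -5.30860538] 9.8417
```

View pics/hold.png

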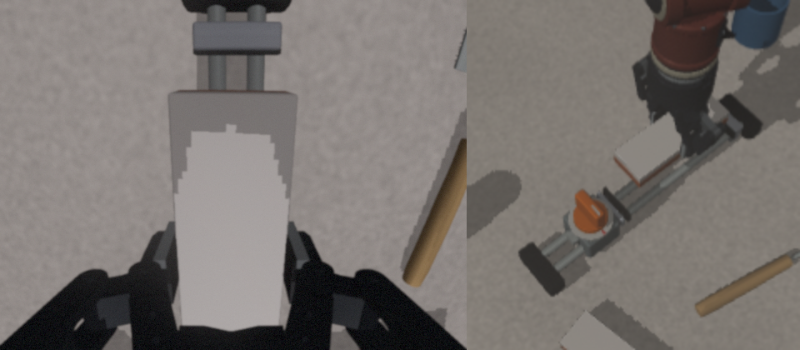

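The stone is held square, parallel to the rails and centred over them (stone mid-column ≈233, rails ≈237 in the view). I lower it next.

Run:
```python
from h import *
manip.move_l((577.8,32,215),rate=70);manip.sleep(.2)
print(manip.move_l((577.8,32,201),rate=15,until_force=3))
o=manip.observe();print(o["tool_pos"],o["wrist_force"],o["time"])
manip.command_gripper(0.9);manip.sleep(.2);o=manip.observe();print(o["tool_pos"],o["wrist_force"],o["grip_width"])
manip.move_l((577.8,32,320),rate=120)
# views of knob/holder: tool y along holder y
q=quat(np.radians(93))
import json
S=[]
for i,p in enumerate([(560,-60,330),(560,-110,330)]):
    manip.move_ptp(p,q);manip.sleep(.3)
    o=manip.observe();im=manip.get_image("wrist");cv2.imwrite(f"pics/k{i}.png",im[:,:,::-1])
    S.append(dict(tool_pos=list(o["tool_pos"]),tool_rot=list(o["tool_rot"])))
json.dump(S,open("S2.json","w"));print(o["time"])
a=cv2.imread("pics/k0.png");b=cv2.imread("pics/k1.png");cv2.imwrite("pics/kk.png",np.vstack([a[60:360],b[60:360]]))
```

```text
True
[577.7626817   32.01999781 204.62012554] [-0.61583349  0.2382574   5.09557234] 11.7583
[576.50476492  32.51279527 202.7518507 ] [-0.32648327 -0.35582682 -0.30518087] 0.901695623077603
15.7
```

View pics/kk.png

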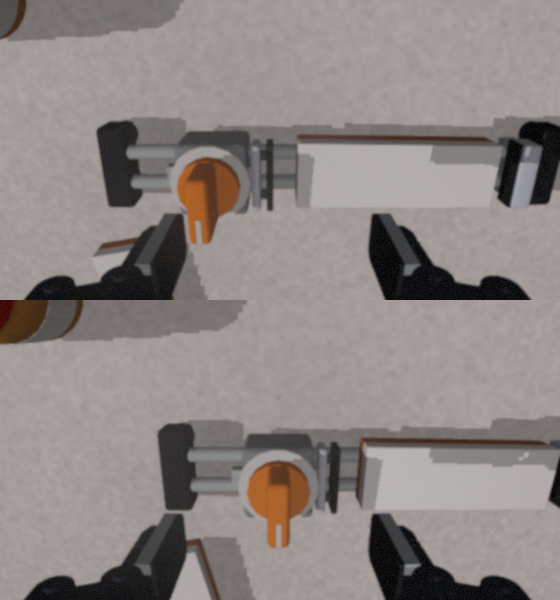

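Run:
```python
from h import *
import json
S=json.load(open("S2.json"));V=[campose("wrist",s) for s in S]
t=lambda p,q:(lambda r:(r[0].round(1),round(r[1],1)))(tri([(*V[0],p),(*V[1],q)]))
print("disc",t((208,247),(278.5,251)),"bar end",t((200,303),(279,306)),"bar far top",t((207,221),(280,225)))
for k,p in((0,(208,247)),(1,(278.5,251))): print(onz(*V[k],[p],68))
print("stone near-left",t((312,267),(372,269)), "far-left", t((310,201),(373,207)))
for k in(0,1):
    im=cv2.imread(f"pics/k{k}.png")[:,:,::-1].copy();m=orange(im);m[:,:150]=0
    for b in blobs(im,m,100): print(k,b)
    h=hsv(im); w=(h[...,2]>120)
    print(V[k][1][:3,3])
    print("stone z55",onz(*V[k],[[(312,267),(495,266),(300,202),(490,206)],[(372,269),(547,268),(363,206),(547,207)]][k],55).round(1).tolist())
```

```text
disc (array([ 586.5, -104.5,   68.1]), np.float64(0.2)) bar end (array([ 607.3, -103.3,  104.8]), np.float64(0.2)) bar far top (array([ 566.4, -104.7,   70.1]), np.float64(0.2))
[[ 586.25318833 -104.54250802   68.        ]]
[[ 586.78664408 -104.54122588   68.        ]]
stone near-left (array([613.9, -27.1,  36.4]), np.float64(0.2)) far-left (array([561. , -32.9,  33.4]), np.float64(1.1))
0 (np.int32(1258), array([194.23608903, 261.24403816]), ((195.21865844726562, 262.9011535644531), (79.69200897216797, 26.669208526611328), 75.1413803100586))
0 (np.int32(685), array([225.1649635 , 248.67007299]), ((226.93385314941406, 247.94163513183594), (49.154090881347656, 20.2105655670166), 86.42366790771484))
[479.0601632  -62.53755929 299.34986757]
stone z55 [[604.5, -29.6, 55.0], [598.0, 112.7, 55.0], [554.4, -42.3, 55.0], [550.1, 96.3, 55.0]]
1 (np.int32(2375), array([276.75663158, 258.74105263]), ((272.6312561035156, 262.5852355957031), (59.085838317871094, 78.33851623535156), 24.86369514465332))
[ 479.14699915 -111.78677956  299.41333891]
stone z55 [[604.2, -33.1, 55.0], [598.5, 110.0, 55.0], [555.1, -46.5, 55.0], [548.2, 94.0, 55.0]]
```

The stone is on the rails, within ~2 mm of their middle line and parallel. The two views put the knob axis at (585.4,-104.4) and the bar top at z≈104. I grip it and turn with joint 7, which can cover three grasps going one way.

```bash
cat > k.py <<'E'
from h import *
def mz(n=3):
    r=[]
    for _ in range(n): manip.sleep(.03);r.append(manip.observe()["moment"][2])
    return float(np.mean(r))
def j7(d):
    q=np.array(manip.solve_ik.last if False else Q);q[6]+=d;manip.set_joints(list(q));Q[:]=q
Q=None
def turn(total,step,pause=.1,stop=None):
    "clockwise by total in steps; prints (turned, torque at pause)"
    global Q
    if Q is None: Q=np.array(manip.observe()["joint_positions"])
    s=0;L=[]
    while s<total-1e-6:
        d=min(step,total-s);Q[6]-=d;s+=d;manip.set_joints(list(Q));manip.sleep(pause);L.append((round(s,3),round(mz(),3)))
        if stop and stop([m for _,m in L]): break
    o=manip.observe();print(L,"q7",o["joint_positions"][6],"cmd",Q[6],"t",o["time"],"F",o["wrist_force"].round(1),"pos",o["tool_pos"].round(1));return L
E
sed -i '/^def j7/,/Q\[:\]=q$/d' k.py
python3 - <<'E'
import k;from k import *
q=quat(np.radians(93))
manip.move_ptp((585.4,-104.4,290),q);print(manip.observe()["joint_positions"].round(2))
print(manip.move_l((585.4,-104.4,248),rate=60,until_force=8));print("m0",mz(),manip.observe()["tool_pos"])
k.Q=np.array(manip.solve_ik((585.4,-104.4,248),q));print(k.Q.round(3))
manip.command_gripper(0.0);manip.sleep(.1);o=manip.observe();print("grip",o["grip_width"],o["wrist_force"].round(1),o["moment"].round(2),o["time"])
turn(1.45,.29)
np.save("Q.npy",k.Q)
E
```

```text
[ 0.08  0.66  0.1   1.72 -0.09  0.77  1.85]
False
m0 0.0047116059410260884 [ 585.62290923 -104.45745816  248.43505666]
[ 0.082  0.718  0.094  1.751 -0.099  0.677  1.853]
grip 0.15626858174706365 [-0.6 -4.3  1.9] [-0.89  0.06  0.08] 17.7
[(0.29, -0.08), (0.58, -0.019), (0.87, -0.042), (1.16, -0.022), (1.45, -0.003)] q7 0.40384372387671663 cmd 0.4027389912852098 t 20.6167 F [ 5.  -4.   2.9] pos [ 586.9 -103.7  248.3]
```

Run:
```python
import k;from k import *
k.Q=np.load("Q.npy")
manip.command_gripper(0.8);manip.set_joints(list(k.Q));manip.sleep(.1);print("free",mz())
manip.command_gripper(0.0);manip.sleep(.1);print(manip.observe()["grip_width"],mz())
turn(.84,.28)
turn(.6,.1,stop=lambda m:m[-1]>.12)
np.save("Q.npy",k.Q)
```

```text
free 0.01915523906430831
0.15295265730602886 0.04017642052837798
[(0.28, 0.025), (0.56, 0.003), (0.84, -0.035)] q7 -0.43730207060363374 cmd -0.4372610087147902 t 24.0917 F [ 8.4  0.6 -5.5] pos [ 587.9 -104.3  248.5]
[(0.1, 0.057), (0.2, 0.08), (0.3, 0.068), (0.4, 0.095), (0.5, 0.19)] q7 -0.936722728238918 cmd -0.9372610087147901 t 26.3417 F [10.  -0.8 -6.2] pos [ 588.3 -104.9  248.5]
```

Run:
```python
import k;from k import *
k.Q=np.load("Q.npy")
manip.command_gripper(0.8);manip.sleep(.1);o=manip.observe()
print(o["tool_pos"],mz());print(manip.move_l((587,-104.4,248)))
k.Q=np.array(manip.observe()["joint_positions"]);print(k.Q.round(3));b=mz()
manip.command_gripper(0.0);manip.sleep(.1);print(manip.observe()["grip_width"],b,mz())
# stop after torque has peaked (>0.12) and then fallen by >0.12
turn(1.0,.06,stop=lambda m:max(m)>.12 and m[-1]<max(m)-.12)
np.save("Q.npy",k.Q)
```

```text
[ 585.299464   -104.38528217  248.02903335] 0.007351502570259146
False
[ 0.082  0.72   0.094  1.746 -0.099  0.68  -0.938]
0.15238744916078392 -0.0026021192197582255 0.18901936265887964
[(0.06, 0.313), (0.12, 0.356), (0.18, 0.247), (0.24, 0.43), (0.3, 0.087)] q7 -1.2379025291108545 cmd -1.2378014941295765 t 30.4417 F [ 1.7 -4.1  0.3] pos [ 587.5 -105.8  248.4]
```

Run:
```python
import k;from k import *
import json
manip.command_gripper(0.8);manip.move_l((587,-104.4,320),rate=120)
S=[];q=quat(np.radians(93))
for i,p in enumerate([(590,-60,330),(590,-110,330)]):
    manip.move_ptp(p,q);manip.sleep(.3)
    o=manip.observe();im=manip.get_image("wrist");cv2.imwrite(f"pics/c{i}.png",im[:,:,::-1])
    S.append(dict(tool_pos=list(o["tool_pos"]),tool_rot=list(o["tool_rot"])))
json.dump(S,open("S3.json","w"));print(o["time"])
a=cv2.imread("pics/c0.png")[120:320,150:550];b=cv2.imread("pics/c1.png")[160:290,220:350]
cv2.imwrite("pics/cc.png",np.vstack([cv2.resize(a,(560,280)),cv2.resize(b,(310,310),interpolation=2).repeat(1,0) if 0 else np.hstack([cv2.resize(b,(310,310),interpolation=2),np.zeros((310,250,3),np.uint8)])]))
```

```text
34.8
```

View pics/cc.png

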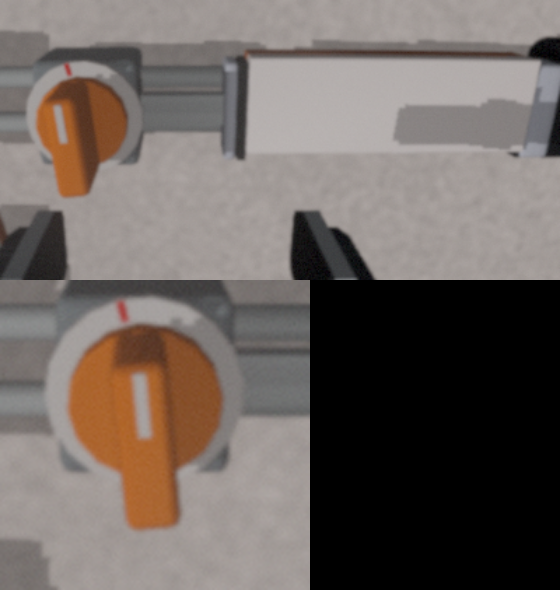

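The jaw is against the stone and the stone is against the stop. The ring's red mark is at about (271.6,172.6) in c1, and the bar mark at about (279,212). I compute the slip angle from these.

Run:
```python
from h import *
import json
S=json.load(open("S3.json"))
for i,(rx,mx) in enumerate(((180,270),(260,310))):
    im=cv2.imread(f"pics/c{i}.png")[:,:,::-1].copy();c,P=campose("wrist",S[i]);h=hsv(im)
    red=((h[...,0]<6)|(h[...,0]>172))&(h[...,1]>110)&(h[...,2]>90)
    x0,x1=((185,215),(255,290))[i];m=np.zeros(red.shape,bool);m[155:195,x0:x1]=red[155:195,x0:x1]
    p=np.argwhere(m)[:,::-1];r=onz(c,P,[p.mean(0)],60)[0]
    # white mark on bar: pale pixels enclosed in the orange
    x0,x1,y0,y1=((180,205,190,230),(270,290,193,230))[i]
    w=np.zeros(red.shape,bool);w[y0:y1,x0:x1]=((h[...,1]<90)&(h[...,2]>110))[y0:y1,x0:x1]
    n,l,s,ce=cv2.connectedComponentsWithStats(w.astype(np.uint8));j=1+np.argmax(s[1:,4]);print(s[j],len(p),p.mean(0))
    X=onz(c,P,np.argwhere(l==j)[:,::-1],104)[:,:2];d=np.linalg.svd(X-X.mean(0))[2][0];d*=-np.sign(d[0])
    Xr=onz(c,P,p,60)[:,:2];
    ak=np.arctan2(d[1],d[0])
    for ax in((585.4,-104.4),(587,-104.4)):
        v=r[:2]-ax;ar=np.arctan2(v[1],v[0]);u=X.mean(0)-ax
        print(i,"red r",np.hypot(*v).round(1),"ring",ar.round(3),"knob line",ak.round(3),"knob ctr",np.arctan2(u[1],u[0]).round(3),np.hypot(*u).round(1),"ring-knob",np.angle(np.exp(1j*(ar-ak))).round(3))
```

```text
[188 195  10  28 157] 17 [198.17647059 169.41176471]
0 red r 23.3 ring -2.785 knob line -2.99 knob ctr -2.893 9.7 ring-knob 0.205
0 red r 24.8 ring -2.808 knob line -2.99 knob ctr -2.928 11.2 ring-knob 0.182
[275 199   9  27 157] 14 [271.         172.78571429]
1 red r 23.2 ring -2.787 knob line -2.995 knob ctr -2.904 9.6 ring-knob 0.208
1 red r 24.7 ring -2.81 knob line -2.995 knob ctr -2.938 11.2 ring-knob 0.186
```

Slip so far is about 0.19 rad, short of a full click. I regrip (fourth grasp) and turn on in small steps, keeping hold.

Run:
```python
import k;from k import *
q=quat(-2.99+1.5*np.pi)
p=(587,-104.4,248)
manip.command_gripper(1.0)
manip.move_ptp((587,-104.4,295),q);print(manip.move_l(p,rate=60,until_force=8))
k.Q=np.array(manip.observe()["joint_positions"]);print(k.Q.round(3),mz())
manip.command_gripper(0.0);manip.sleep(.1);print(manip.observe()["grip_width"],mz())
turn(.3,.05)
np.save("Q.npy",k.Q)
```

```text
False
[ 0.557  0.825 -0.715  1.73   0.691  0.856  1.25 ] -0.01725337672383306
0.15391216786919384 -0.01601667326704387
[(0.05, 0.041), (0.1, 0.104), (0.15, -0.004), (0.2, -0.004), (0.25, 0.19), (0.3, 0.276)] q7 0.9506611496648836 cmd 0.9498126433328193 t 40.0167 F [-0.1 -5.   3. ] pos [ 587.2 -105.5  248.3]
```

Run:
```python
from h import *
import json
o=manip.observe();im=manip.get_image("wrist");cv2.imwrite("pics/g0.png",im[:,:,::-1])
json.dump([dict(tool_pos=list(o["tool_pos"]),tool_rot=list(o["tool_rot"]))],open("S4.json","w"))
c,P=campose("wrist",o);h=hsv(im)
red=((h[...,0]<6)|(h[...,0]>172))&(h[...,1]>110)&(h[...,2]>80)
R_=q2R(o["tool_rot"]);print("tool yaw",np.arctan2(R_[1,1],R_[0,1]))
for b in blobs(im,red,8):
    r=onz(c,P,[b[1]],60)[0];v=r[:2]-[587,-104.9];print(b[0],b[1].round(1),r.round(1),np.hypot(*v).round(1),np.arctan2(v[1],v[0]).round(3))
```

```text
tool yaw 1.4229213974265211
41 [252.2 221.8] [ 563.6 -112.5   60. ] 24.6 -2.826
```

View pics/g0.png

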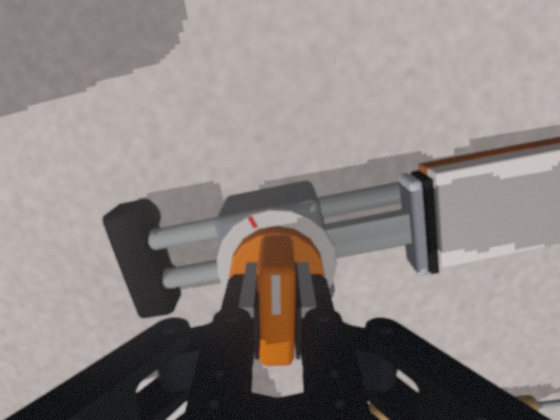

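The red mark is at (252,222) in the wrist view, and with the knob held the slip is 0.46 rad, so one click has passed. I turn a little further for margin, release and re-measure.

Run:
```python
import k;from k import *
k.Q=np.load("Q.npy")
turn(.12,.04)
o=manip.observe();R_=q2R(o["tool_rot"]);print("knob held",np.arctan2(R_[1,1],R_[0,1])+np.pi/2-2*np.pi)
manip.command_gripper(1.0);manip.sleep(.2);manip.move_l((587,-104.4,330),rate=120)
manip.move_ptp((590,-110,330),quat(np.radians(93)));manip.sleep(.4)
o=manip.observe();im=manip.get_image("wrist");cv2.imwrite("pics/f.png",im[:,:,::-1]);c,P=campose("wrist",o);h=hsv(im)
red=((h[...,0]<6)|(h[...,0]>172))&(h[...,1]>110)&(h[...,2]>80);red[:150]=0;red[200:]=0;red[:,:240]=0;red[:,310:]=0
p=np.argwhere(red)[:,::-1];r=onz(c,P,[p.mean(0)],60)[0][:2]-[587,-104.9];ar=np.arctan2(r[1],r[0])
w=np.zeros(red.shape,bool);w[190:235,262:300]=((h[...,1]<90)&(h[...,2]>110))[190:235,262:300]
for b in blobs(im,w,60): 
    X=None;print(b)
n,l,s,ce=cv2.connectedComponentsWithStats(w.astype(np.uint8))
for j in range(1,n):
    if 80<s[j,4]<260:
        X=onz(c,P,np.argwhere(l==j)[:,::-1],104)[:,:2];d=np.linalg.svd(X-X.mean(0))[2][0];d*=-np.sign(d[0]);ak=np.arctan2(d[1],d[0])
        print("ring",ar,np.hypot(*r),"knob",ak,"slip",np.angle(np.exp(1j*(ar-ak))))
print(o["time"],o["wrist_force"])
cv2.imwrite("pics/f2.png",cv2.resize(im[140:300,200:560,::-1],(720,320)))
```

```text
[(0.04, 0.377), (0.08, 0.425), (0.12, 0.198)] q7 0.8304773912960937 cmd 0.8298126433328192 t 41.4167 F [ 0.7 -5.   2.4] pos [ 587.3 -105.5  248.3]
knob held -3.4097762771396725
(np.int32(162), array([289.05555556, 213.12345679]), ((289.0000305175781, 213.00001525878906), (5.938523769378662, 27.776962280273438), 16.699241638183594))
ring -2.832427345076699 24.497724910484205 knob 2.9218507315737225 slip 0.5289072305291651
43.9167 [ 0.38008986 -0.20821233  0.61058813]
```

View pics/f2.png

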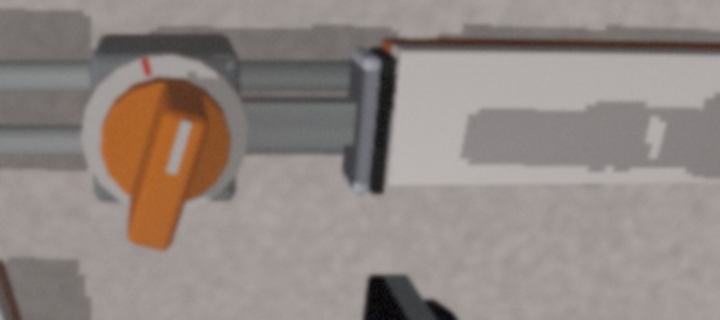

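The slip with everything released is 0.53 rad. The ring has stopped following the knob, and the jaw is flat on the stone. The gripper is clear, so I hand in.

```bash
python3 -c "
from cell import manip
manip.job_done();o=manip.observe();print(o['time'],o['wrist_force'])"
```

```text
the job is handed in; nothing more can be done
the job is handed in; nothing more can be done
```

I handed the job in at about 44 s, with the stone clamped between jaw and stop and the gripper open and clear. No verdict is reported.

**Placing:** I picked up the leftmost stone and lowered it onto the rails until I felt 3 N of contact. After release, the views showed it parallel to the rails and within about 2 mm of their middle line.

**Clamping:** I turned the knob clockwise over four grasps, about 3.5 rad in all. It came tight after about 2.8 rad. My first torque drop (0.43 to 0.09 N m) looked like a click, but the picture showed only 0.19 rad of slip, so I regripped and went on.

**Last checks:** With everything released, the knob was 0.53 rad ahead of the ring, a little over one click (allowed 0.32 to 1.4 rad). The ring had stayed put while the knob turned the last 0.12 rad. The picture showed the jaw flat against the stone, and the wrist force was below 1 N.

**Not checked or in disagreement:**
- **Jaw force:** I did not measure it; the torque and the still ring show it only indirectly.
- **Torque at pauses:** It peaked at about 0.43 N m, higher than the 0.2 N m described.
- **Knob after release:** It stood at -3.36 rad against -3.41 rad while held, so it sprang back about 0.05 rad or the measurement is off by that much.
- **Mug, jar and spatula:** I did not re-measure them; the arm stayed clear of them.

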